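# Return the spice jars to their caddy

### The arm

A 7-joint arm with a two-finger parallel gripper is mounted at the origin on a cart in front of the work surface, level with it; the furniture and walls round the work are solid. World frame = base frame: x ahead of the robot, y to its left, z up, the work surface at z = 0. Lengths are in m, angles in rad, forces in N, time in s.
With the tool pointing down it reaches from about 0.4 to 0.875 m from the base axis. Payload 19.3 kg.
Tool frame: the origin (TCP) lies on the centre line of the jaws, within the pads' length; the fingertips stand 14 mm ahead of it and the grasp point (between the pads) lies 5 mm behind it (bot.tip_extent is the distance from the TCP to the fingertips, in m); z points along the fingers, y is the line along which they close (so a half turn about z gives the same grasp; the last joint's range is limited). The gripper opens to 85 mm and grips with 20 to 120 N. Pads are 22 mm wide; open, the fingers measure 114 mm over their backs; the gripper's body (76 mm by 85 mm) begins 54 mm behind the grasp point. The pads swing forward as they close: fully open they stand 13 mm farther back than shut.
Start: joints at [-1.275, 0.521, -0.036, 1.599, 0.021, 1.021, -0.113], TCP at [0.224, 0.584, 0.245] pointing down, gripper open.
Joint ranges: [-2.91, 2.91], [-0.3, 2.13], [-1.5, 1.42], [0.17, 2.43], [-1.26, 4.41], [0.16, 1.93], [-2.52, 2.52]. Speed limits (rad/s): [1.89, 1.89, 2.39, 2.39, 3.01, 3.01, 3.01].

### API

Orientations are given as [roll, pitch, yaw] about the fixed x, y, z axes, in that order (R = Rz(yaw) Ry(pitch) Rx(roll)).
In Python, from workcell import monitor, grab_frame, camera_model, bot gives the robot as it stands.
- The arm moves only by the tool move_arm, never from a script. Its argument "moves" is a list of rows, each a list of 4 numbers: the shift along the world's x, y, z in mm, then the turn about the world's z in rad. A call has 1 to 12 rows; each row is the pose to reach, as a shift and turn from the pose commanded when the call began; what a row does not reach only later rows make up. A row lasts 1/8 s, in which the tool goes at most 62.5 mm and 10.7 degrees, less where a joint would pass 70% of its speed; a pose out of reach is approached as far as the arm can. A call with a gripper value outside its range is refused whole. "gripper" is the opening, from 0 (shut) to 1 (fully open), set as the call begins (left out, the last holds). The fingers move at their own pace and stop on an object; "newtons" is the grip in N (left out, the last holds). Time passes only in rows, so rows that repeat a pose let the fingers close. It gives the time, the measured TCP pose, the force, the opening and the grip force at its end, in the units of the state.
- monitor.observe(): the state, without advancing time (a new reading comes with each control period).
- grab_frame(name): name is "scene" or "side" or "wrist"; returns the picture (400x640x3 uint8, blue, green, red); there is no depth.
- camera_model(name): a dict with "vfov" (degrees; the focal length in pixels is half the picture's height over the tangent of half this angle, whatever the lens; pixels are square), "cx", "cy" (the principal point, pixels), "R" (3x3) and "t" (3): a world point X has camera coordinates R X + t; the wrist camera has in their place "T_tool_cam" (4x4, takes a point from camera to tool coordinates, whose origin is the TCP and whose axes are the flange's). Camera axes: x right, y down, z forward; pixel columns grow to the right and rows downward; lengths in m; the calibration is good to about 2 mm. A picture is of the moment at which its call begins: read the wrist's pose just before it. camera_model takes no time and is no camera call.
- bot.job_done(): hands the job in; it is judged then, once.
The state is a dict: "clock": time; "qpos": joint angles; "qd": joint speeds; "joint_efforts": joint torques, N m; "position": TCP position; "tool_rot": TCP orientation; "force": force on the tool from outside, world axes, zero at the start; "moment": the same for the moment, N m; "grip_width": finger opening in m; "finger_force": force on a finger pad.
Only numpy, scipy, OpenCV 4.12 (cv2) and the standard library are available. Lean on these libraries where they do the work, as an engineer would, in place of code of your own. Each camera call takes 0.05 s, during which the arm holds its last target. There are 200 camera calls.

### The job

Gather the three slender spice jars into the blue caddy, each standing upright in the bay whose lining has the colour of its cap: yellow, black and white. Leave the jam jar, the wide black-lidded jar and the salt shaker standing where they are.

Things in the scene. Friction and masses are not known exactly. Their poses are not given: they have to be found in the camera images.
- caddy: Blue open spice caddy, fixed. Origin: centre of its underside, z up, y along its row of three bays. 80 mm (x) by 228 mm (y), walls 36 mm high and 6 mm thick; a steel loop handle stands out 20 mm at each y end, below the wall tops. Bays 68 x 68 mm inside, centred at y = -74, 0 and +74 mm; the top of their linings, on which jars stand, is 8 mm above the worktop.
- lining_yellow: Flat yellow square lining, 64 x 64 x 2 mm, fixed on the floor of one of the caddy's three bays (which one varies). Origin: centre of its underside, 6 mm above the worktop, x and y as the caddy's.
- lining_black: Flat black square lining, 64 x 64 x 2 mm, fixed on the floor of one of the caddy's three bays (which one varies). Origin: centre of its underside, 6 mm above the worktop, x and y as the caddy's.
- lining_white: Flat white square lining, 64 x 64 x 2 mm, fixed on the floor of one of the caddy's three bays (which one varies). Origin: centre of its underside, 6 mm above the worktop, x and y as the caddy's.
- spice_yellow: Slender glass spice jar with a paper label and a yellow cap (green disc on its top), loose and upright, 42 mm diameter, 106 mm tall; about 0.08 to 0.15 kg. Origin: centre of its underside, z up. The cap takes up about the top 21 mm; cap and body are nearly the same width and can be gripped from above at any yaw.
- spice_black: Slender glass spice jar with a paper label and a black cap (green disc on its top), loose and upright, 40 mm diameter, 105 mm tall; about 0.08 to 0.15 kg. Origin: centre of its underside, z up. The cap takes up about the top 21 mm; cap and body are nearly the same width and can be gripped from above at any yaw.
- spice_white: Slender glass spice jar with a paper label and a plain white cap, loose and upright, 44 mm diameter, 109 mm tall; about 0.08 to 0.15 kg. Origin: centre of its underside, z up. The cap takes up about the top 21 mm; cap and body are nearly the same width and can be gripped from above at any yaw.
- jam_jar: Wide jam jar with a yellow-gold lid and red contents, 71 mm diameter, 110 mm tall, loose. It stays where it is. Origin: centre of its underside, z up.
- black_lid_jar: Wide glass storage jar with a black screw lid and grey contents, no label, 62 mm diameter, 110 mm tall, loose. It stays where it is. Origin: centre of its underside, z up.
- salt_shaker: Waisted glass salt shaker with a domed, perforated pale-grey top, no label, 44 mm diameter, 90 mm tall, loose. It stays where it is. Origin: centre of its underside, z up.
Things that resemble listed ones, but are neither listed nor needed, are in the scene too. What is shaped like the spice_black but orange or purple is not meant.

How it is judged:
At the end, for the whole second after the job is handed in: Each spice jar stands upright (0.1 rad) on the lining of its cap's colour, centre within 20 mm of the lining's centre, underside 4 to 14 mm above the worktop, released and at rest; the jam jar, black-lidded jar and salt shaker are upright within 25 mm of where they began (horizontal distance between spice_yellow and lining_yellow below 0.02 m and height (world z) of spice_yellow between 0.004 and 0.014 m and angle between each of spice_yellow, spice_black, spice_white, jam_jar, black_lid_jar, salt_shaker's own z axis and vertical below 0.1 rad and linear speed of each of spice_yellow, spice_black, spice_white below 0.02 m/s and contact force between each of spice_yellow, spice_black, spice_white and the fingers below 0.1 N and horizontal distance between spice_black and lining_black below 0.02 m and height (world z) of spice_black between 0.004 and 0.014 m and horizontal distance between spice_white and lining_white below 0.02 m and height (world z) of spice_white between 0.004 and 0.014 m and distance of each of jam_jar, black_lid_jar, salt_shaker from where it was at the start of the episode below 0.025 m); the robot touches nothing.
It fails at once if a look-alike (jam jar, wide black-lidded jar, salt shaker) is moved more than 25 mm or tipped over (distance of any of jam_jar, black_lid_jar, salt_shaker from where it was at the start of the episode above 0.025 m or angle between any of jam_jar, black_lid_jar, salt_shaker's own z axis and vertical above 0.5 rad).
It also fails if it takes over 96 s, if anything falls off the work surface, if the arm or the gripper's body presses on something with over 40 N, if the wrist force passes 120 N, or if a joint passes its speed limit or range.

## Working session

There is one attempt and no reset: what is moved stays moved. The work goes in short steps, Python scripts to look and compute and a tool call to move; the robot and the scene stay as the last step left them, time stands still between calls to the robot, and variables do not carry over. Pictures are saved under pics/ and viewed, at most 14 in all, crops included, and the job is handed in when it is done.

Besides the shell and the picture viewer there is one more tool, called after ">>>" as name(argument=value, ...), one argument or row to a line, values as JSON. move_arm: Moves the arm, as the interface text tells. Its arguments: {"type":"object","properties":{"moves":{"type":"array","items":{"type":"array","items":{"type":"number"}}},"gripper":{"type":"number"},"newtons":{"type":"number"}},"required":["moves"]}

```bash
mkdir -p pics
cat > h.py <<'E'
import numpy as np, cv2
from workcell import monitor, grab_frame, camera_model, bot
def K(m):
    f=200/np.tan(np.radians(m["vfov"])/2); return f,m["cx"],m["cy"]
def ray(m,u,v):
    f,cx,cy=K(m);R=np.array(m["R"]);t=np.array(m["t"])
    return -R.T@t, R.T@np.array([(u-cx)/f,(v-cy)/f,1])
def atz(m,u,v,z):
    o,d=ray(m,u,v); return o+d*(z-o[2])/d[2]
def proj(m,X):
    f,cx,cy=K(m);c=np.array(m["R"])@X+np.array(m["t"]);return c[0]/c[2]*f+cx,c[1]/c[2]*f+cy
E
python3 - <<'E'
from h import *
s=monitor.observe(); print(s)
for n in("scene","side","wrist"):
    cv2.imwrite(f"pics/{n}0.png",grab_frame(n)); print(n,camera_model(n))
E
```

```text
{'clock': 0.0, 'qpos': array([-1.27519587,  0.52201262, -0.03632198,  1.60003262,  0.02122318,
        1.02108743, -0.11282868]), 'qd': array([-2.30321106e-05, -1.03148087e-03, -1.75334811e-03, -9.74999624e-04,
        1.07546666e-03, -3.99326779e-04,  1.28801158e-04]), 'joint_efforts': array([ 1.09564495e-03, -9.27122068e+01,  1.98084019e+00, -3.69942999e+01,
        1.79099233e-02,  8.25468771e-03, -6.21776917e-05]), 'position': array([0.22348462, 0.58332103, 0.24471784]), 'tool_rot': array([-3.14044304e+00,  1.05349611e-04,  2.77576147e+00]), 'force': array([-0.24875024, -0.02031308,  0.0496795 ]), 'moment': array([-0.02598543, -0.03651216, -0.03471574]), 'finger_force': 0.0, 'grip_width': 0.08564388711229633}
scene {'vfov': 52.09108434020392, 'cx': 318.56135020938825, 'cy': 198.0795396733639, 'R': array([[ 0.67266403, -0.73982833, -0.01330945],
       [-0.54483511, -0.48304204, -0.68543788],
       [ 0.50067734,  0.46832086, -0.72800946]]), 't': array([-0.38912874,  0.32900662,  1.22139855])}
side {'vfov': 44.63245537347759, 'cx': 314.8418606730965, 'cy': 202.8801319802234, 'R': array([[ 0.8947412 , -0.44658144,  0.00179167],
       [-0.27202915, -0.54819268, -0.79087605],
       [ 0.35417274,  0.707142  , -0.61197374]]), 't': array([-0.52622426,  0.15641315,  1.54684724])}
wrist {'vfov': 59.13765243071714, 'cx': 313.38524971270283, 'cy': 198.86868401684657, 'T_tool_cam': array([[ 5.62710554e-04, -9.61067168e-01, -2.76314281e-01,
         6.90453087e-02],
       [ 9.99999762e-01,  4.30281372e-04,  5.39896525e-04,
        -2.67163603e-04],
       [-3.99983937e-04, -2.76314518e-01,  9.61067181e-01,
        -1.29286884e-01],
       [ 0.00000000e+00,  0.00000000e+00,  0.00000000e+00,
         1.00000000e+00]])}
```

View pics/scene0.png

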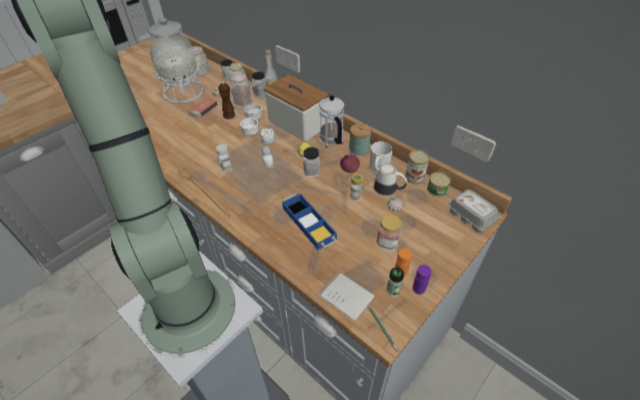

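View pics/side0.png

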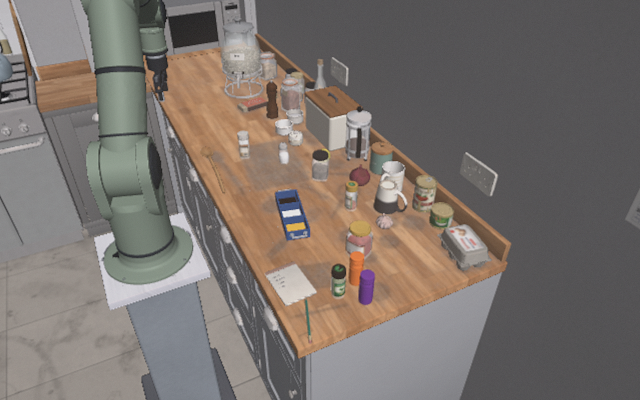

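The scene shows the caddy at about (309,221), with black, white and yellow linings running from far to near. The yellow jar is at (357,187), the black at (396,280) and the white at about (223,155). The jam jar is at (389,232), the black-lid jar at (312,160) and the salt shaker at (268,157). I'll enlarge both views.

Run:
```python
import cv2
a=cv2.imread("pics/scene0.png");b=cv2.imread("pics/side0.png")
def c(i,x,y,w,h,k): return cv2.resize(i[y:y+h,x:x+w],None,fx=k,fy=k,interpolation=cv2.INTER_CUBIC)
# scene crop1: x205-405,y130-280 x4 ; 
cv2.imwrite("pics/sc1.png",c(a,205,135,200,150,4))
cv2.imwrite("pics/si1.png",c(b,225,125,200,150,4))
import numpy as np
# black jar strips, 5x
cv2.imwrite("pics/bk.png",np.hstack([c(a,370,255,70,60,5),c(b,320,250,70,60,5)]))
```

```text
(no output)
```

View pics/sc1.png

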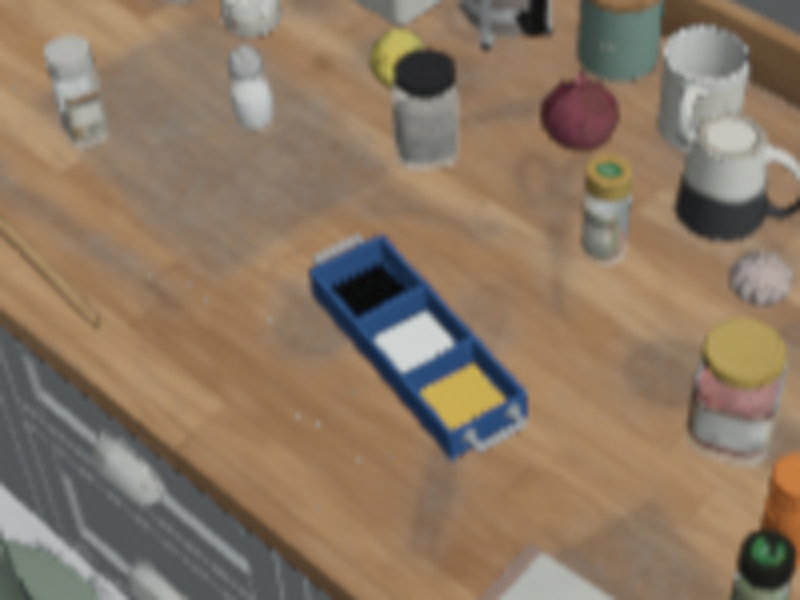

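View pics/si1.png

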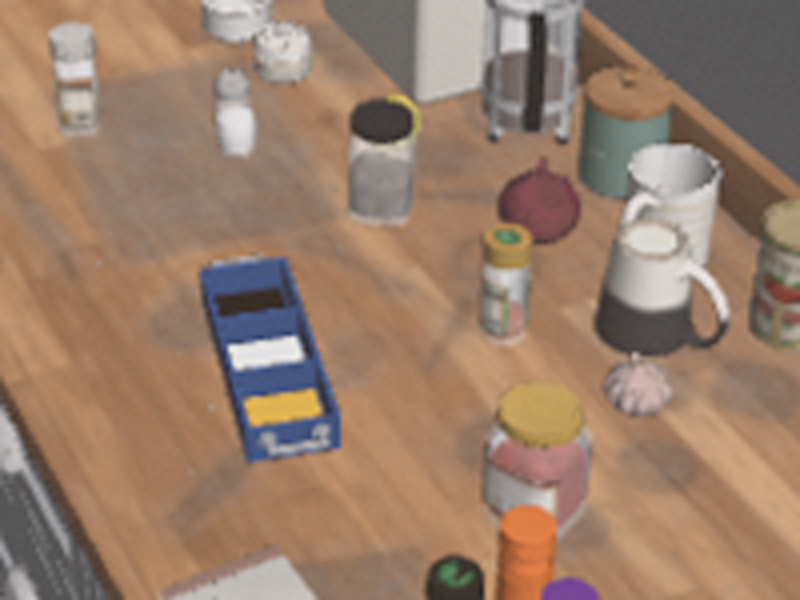

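View pics/bk.png

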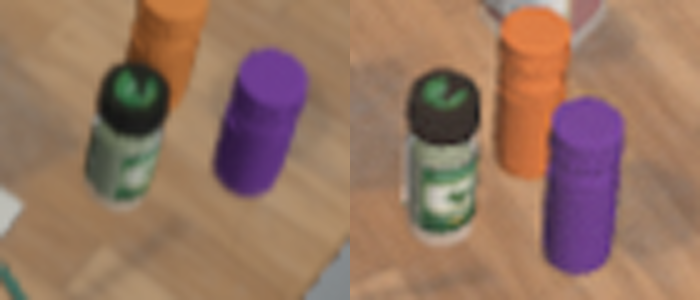

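Pixel readings, mapped from the crops back to the full frames:

| Thing | Scene | Side |
|---|---|---|
| Yellow cap | (357,178) | (351.8,184.5) |
| White cap | (222,147) | (243,134) |
| Black cap | (397.4,273) | (339.4,268.4) |

The white jar has a flat cap and a label. The salt shaker is domed and unlabelled. The orange and purple jars stand right behind the black one.

```bash
cat >> h.py <<'E'
def tri(obs):
    A=0;b=0
    for m,u,v in obs:
        o,d=ray(m,u,v);d=d/np.linalg.norm(d);P=np.eye(3)-np.outer(d,d);A=A+P;b=b+P@o
    X=np.linalg.solve(A,b);return X,[np.round(np.subtract(proj(m,X),(u,v)),1) for m,u,v in obs]
E
python3 - <<'E'
from h import *
np.set_printoptions(precision=4,suppress=True)
S=camera_model("scene");D=camera_model("side")
p={"yellow":(357,178,351.8,184.5),"white":(222,147.2,243,134),"black":(397.4,273,339.4,268.4),"purple":(424.6,270.4,367.4,274.8),
"jam":(391.25,222.5,360.25,228),"salt":(266,147,283,143),"blid":(311,153,320.5,155),"Lyel":(320.75,234.25,295.75,227),"Lwhi":(308.75,220.5,291.75,213),"Lbla":(297.5,207.5,287.5,200)}
for k,(a,b,c,d) in p.items():
    X,e=tri([(S,a,b),(D,c,d)]);z=.008 if k[0]=="L" else .107
    print(k,X,np.hypot(*X[:2]).round(3),*e,"| at z",atz(S,a,b,z)[:2],atz(D,c,d,z)[:2])
print("orange",atz(D,357.2,256.4,.105))
for n,u,v in(("farL",311,272),("farR",383,238),("nearR",526,392)): print(n,atz(S,205+u/4,135+v/4,.036))
for n,u,v in(("farL",203,268),("farR",287,260),("nearR",338,412),("nearL",246,428)): print(n,atz(D,225+u/4,125+v/4,.036))
E
```

```text
yellow [ 0.6837 -0.09    0.1039] 0.69 [ 0.  -0.1] [-0.1  0.1] | at z [ 0.6806 -0.092 ] [ 0.6818 -0.0934]
white [0.471  0.4017 0.1047] 0.619 [-0.2  0.4] [ 0.3 -0.4] | at z [0.4716 0.4008] [0.4679 0.3957]
black [ 0.4522 -0.4225  0.106 ] 0.619 [ 0.1 -0.2] [-0.2  0.2] | at z [ 0.4508 -0.423 ] [ 0.4525 -0.4229]
purple [ 0.5109 -0.4757  0.1046] 0.698 [-0.1  0.2] [ 0.1 -0.2] | at z [ 0.5099 -0.4761] [ 0.5089 -0.478 ]
jam [ 0.5923 -0.3008  0.107 ] 0.664 [-0.1  0.2] [ 0.2 -0.2] | at z [ 0.5933 -0.3005] [ 0.5914 -0.3015]
salt [0.5941 0.2891 0.091 ] 0.661 [-0.2  0.4] [ 0.2 -0.3] | at z [0.5841 0.2748] [0.5819 0.262 ]
blid [0.6723 0.1218 0.1066] 0.683 [-0.  0.] [ 0. -0.] | at z [0.6722 0.1216] [0.6718 0.1211]
Lyel [ 0.4578 -0.1201  0.0229] 0.473 [-0.  0.] [ 0. -0.] | at z [ 0.4665 -0.112 ] [ 0.4646 -0.1042]
Lwhi [ 0.4752 -0.0487  0.0238] 0.478 [ 0.1 -0.1] [-0.1  0.1] | at z [ 0.484  -0.0394] [ 0.4834 -0.0302]
Lbla [0.4902 0.0204 0.0275] 0.491 [ 0.  -0.1] [-0.1  0.1] | at z [0.5017 0.0332] [0.5005 0.0443]
orange [ 0.5216 -0.4021  0.105 ]
farL [0.4651 0.069  0.036 ]
farR [0.538  0.0501 0.036 ]
nearR [ 0.4892 -0.1627  0.036 ]
farL [0.4679 0.0721 0.036 ]
farR [0.5402 0.0498 0.036 ]
nearR [ 0.4894 -0.1586  0.036 ]
nearL [ 0.4144 -0.1434  0.036 ]
```

Cap heights come out at 0.104–0.106 and the reaches are fine. The lining centres are biased because the walls hide part of them, so I use the corner fit: caddy at about (0.477,-0.046), yaw about -0.235. Next I go above the white jar, aligning the jaws across the caddy.

>>> move_arm(
  moves=[
    [50, -36, 0, -0.18],
    [100, -73, 0, -0.36],
    [150, -110, 0, -0.54],
    [200, -146, 0, -0.72],
    [247, -182, 0, -0.9],
    [247, -182, 0, -1.08],
    [247, -182, 0, -1.26],
    [247, -182, 0, -1.44],
    [247, -182, 0, -1.44],
    [247, -182, 0, -1.44],
  ],
  gripper=1,
  newtons=40,
)

```text
clock: 1.4
position: [0.4705, 0.4017, 0.2452]
tool_rot: [-3.142, 0.0, 1.34]
force: [0.0, -0.2, -0.2]
grip_width: 0.0855
finger_force: 0.0
```

```bash
cat >> h.py <<'E'
from scipy.spatial.transform import Rotation as Ro
def wcam(name):
    s=monitor.observe(); im=grab_frame("wrist"); m=dict(camera_model("wrist"))
    T=np.eye(4);T[:3,:3]=Ro.from_euler("xyz",s["tool_rot"]).as_matrix();T[:3,3]=s["position"]
    C=np.linalg.inv(T@np.array(m["T_tool_cam"]));m["R"]=C[:3,:3];m["t"]=C[:3,3]
    cv2.imwrite(f"pics/{name}.png",im);np.save(f"pics/{name}.npy",m,allow_pickle=True);return m
def wl(name): return np.load(f"pics/{name}.npy",allow_pickle=True).item()
E
python3 - <<'E'
from h import *
m=wcam("w1");print(monitor.observe()["position"],monitor.observe()["qpos"]);print(proj(m,np.array([.471,.4017,.109])),proj(m,np.array([.594,.289,.09])))
E
```

```text
[0.47049945 0.40166596 0.24523745] [-1.04415598  0.53678313  0.3606913   1.63243382 -0.214642    1.01175565
 -0.84691515]
(np.float64(312.6784228013254), np.float64(190.66272886933916)) (np.float64(475.4566593674042), np.float64(273.6695827974293))
```

View pics/w1.png

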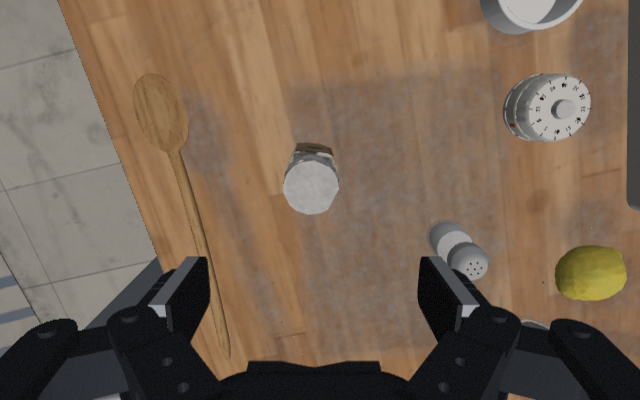

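The wrist view shows the white cap centred at (311,185), about 4 mm beyond the prediction, and the domed salt shaker at (468,262), clear of the fingers. I correct and descend.

>>> move_arm(
  moves=[
    [1, 3, -50, 0],
    [1, 3, -100, 0],
    [1, 3, -130, 0],
    [1, 3, -155, 0],
    [1, 3, -157, 0],
    [1, 3, -157, 0],
  ],
)

```text
clock: 2.2
position: [0.472, 0.4048, 0.0891]
tool_rot: [3.141, -0.001, 1.337]
force: [-0.7, -0.5, 1.2]
grip_width: 0.0852
finger_force: 0.0
```

>>> move_arm(
  moves=[
    [0, 0, 0, 0],
    [0, 0, 0, 0],
    [0, 0, 0, 0],
    [0, 0, 0, 0],
    [0, 0, 0, 0],
    [0, 0, 0, 0],
    [0, 0, 0, 0],
    [0, 0, 0, 0],
  ],
  gripper=0.2,
  newtons=40,
)

```text
clock: 3.2
position: [0.4716, 0.4051, 0.0891]
tool_rot: [3.142, -0.001, 1.336]
force: [-2.9, -0.1, 8.8]
grip_width: 0.0431
finger_force: 39.3
```

>>> move_arm(
  moves=[
    [0, 0, 25, 0],
    [0, 0, 70, 0],
    [0, 0, 120, 0],
    [0, -35, 165, 0],
    [-2, -80, 200, 0],
    [-4, -130, 211, 0],
    [-5, -180, 211, 0],
    [-6, -230, 211, 0],
    [-8, -280, 211, 0],
    [-9, -330, 211, 0],
    [-10, -380, 211, 0],
    [-11, -430, 211, 0],
  ],
)

```text
clock: 4.7
position: [0.4603, -0.0269, 0.2997]
tool_rot: [3.141, -0.001, 1.336]
force: [0.4, 0.9, -1.9]
grip_width: 0.0426
finger_force: 40.9
```

>>> move_arm(
  moves=[
    [0, -45, 0, 0],
    [-1, -80, 0, 0],
    [-1, -92, 0, 0],
    [-1, -92, 0, 0],
    [-1, -92, 0, 0],
    [-1, -92, 0, 0],
  ],
)

```text
clock: 5.45
position: [0.4597, -0.1163, 0.2993]
tool_rot: [-3.141, -0.0, 1.337]
force: [0.1, 0.3, -1.1]
grip_width: 0.0431
finger_force: 40.9
```

Run:
```python
from h import *
m=wcam("w2");s=monitor.observe();print(s["position"],s["tool_rot"],s["grip_width"])
for q in((.477,-.0455),(.494,.0265),(.460,-.1175)): print(np.round(proj(m,np.array([*q,.008]))))
```

```text
[ 0.45972589 -0.11651868  0.29928562] [-3.14153170e+00 -1.64423129e-04  1.33716999e+00] 0.04296230231575571
[313.  95.]
[313.  24.]
[313. 159.]
```

View pics/w2.png

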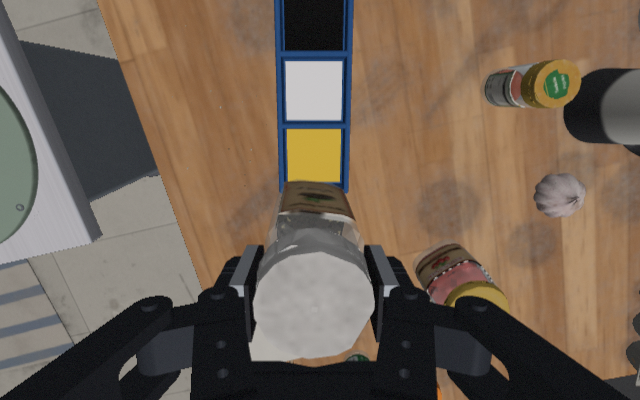

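The wrist view shows the white lining centre at (314,90.5), against a prediction of (313,95), and the caddy is aligned with the tool. That puts the white bay at about (0.478,-0.041). I place the white jar there.

>>> move_arm(
  moves=[
    [9, 40, -20, 0],
    [18, 75, -60, 0],
    [18, 75, -110, 0],
    [18, 75, -140, 0],
    [18, 75, -165, 0],
    [18, 75, -180, 0],
    [18, 75, -190, 0],
    [18, 75, -197, 0],
    [18, 75, -201, 0],
    [18, 75, -201, 0],
    [18, 75, -201, 0],
  ],
)

```text
clock: 6.88
position: [0.4778, -0.0423, 0.0986]
tool_rot: [3.141, -0.0, 1.336]
force: [0.1, 0.3, -1.3]
grip_width: 0.0434
finger_force: 40.9
```

>>> move_arm(
  moves=[
    [0, 0, 0, 0],
    [0, 0, 0, 0],
    [0, 0, 0, 0],
    [0, 0, 0, 0],
    [0, 0, 0, 0],
    [0, 0, 0, 0],
  ],
  gripper=0.85,
)

```text
clock: 7.62
position: [0.4776, -0.0424, 0.0983]
tool_rot: [3.142, 0.0, 1.336]
force: [0.1, -0.8, -0.1]
grip_width: 0.0728
finger_force: 0.0
```

>>> move_arm(
  moves=[
    [0, 0, 30, 0],
    [0, 0, 80, 0],
    [0, 0, 130, 0],
    [0, 0, 145, 0],
    [0, 0, 145, 0],
    [0, 0, 145, 0],
  ],
)

```text
clock: 8.38
position: [0.4771, -0.0422, 0.2422]
tool_rot: [-3.14, 0.001, 1.336]
force: [-0.2, -1.6, 0.2]
grip_width: 0.0727
finger_force: 0.0
```

Run:
```python
from h import *
m=wcam("w3");s=monitor.observe();print(s["position"],s["tool_rot"])
im=cv2.imread("pics/w3.png");cv2.imwrite("pics/side3.png",grab_frame("side"));b=cv2.imread("pics/side3.png")
c=cv2.resize(b[125:275,225:425],(533,400),interpolation=cv2.INTER_CUBIC)
cv2.imwrite("pics/c3.png",cv2.resize(np.hstack([cv2.resize(im,(533,333)),c[:333]]),(800,250)))
print(proj(m,np.array([.478,-.041,.117])),proj(m,np.array([.478,-.041,.008])))
```

```text
[ 0.4770533  -0.04233967  0.24213792] [-3.13977571e+00  7.88681982e-04  1.33571469e+00]
(np.float64(313.0016936528964), np.float64(192.65199785685462)) (np.float64(313.25057709421304), np.float64(165.58305110664583))
```

View pics/c3.png

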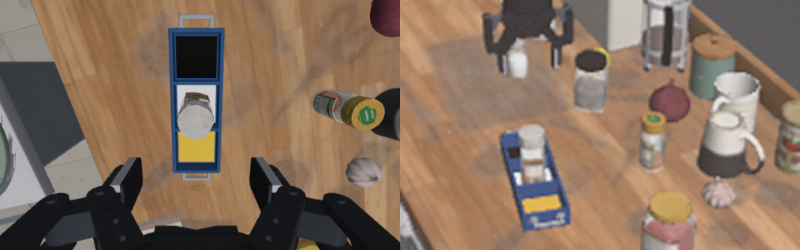

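White stands in the middle bay. In the wrist frame the caddy's rim ends are at about (315,46) and (314,275), the black lining at (315,91) and the yellow cap at (586,181).

Run:
```python
from h import *
np.set_printoptions(precision=4,suppress=True)
m=wl("w3");w2=wl("w2")
a=atz(m,315,46,.036);b=atz(m,314,275,.036);print("caddy",a,b,(a+b)/2,np.linalg.norm(a-b))
print("Lblack",atz(m,315,91,.008),"Lwhite w2",atz(w2,314,90.5,.008),"jar top",atz(m,313,187,.117))
print("yel w3",atz(m,586,181,.106),"w2",atz(w2,552,84,.106),tri([(m,586,181),(w2,552,84)]))
D=camera_model("side");print("onion",atz(D,360,183,.0),"mugbase",atz(D,387,211,0),"garlic",atz(D,385,226,0))
```

```text
caddy [0.5055 0.0675 0.036 ] [ 0.4529 -0.1499  0.036 ] [ 0.4792 -0.0412  0.036 ] 0.22367328981297632
Lblack [0.497  0.0311 0.008 ] Lwhite w2 [ 0.4794 -0.0412  0.008 ] jar top [ 0.479  -0.0368  0.117 ]
yel w3 [ 0.6843 -0.0836  0.106 ] w2 [ 0.6816 -0.0855  0.106 ] (array([ 0.6867, -0.0859,  0.1005]), [array([-2.1,  0.5]), array([ 1.8, -0.7])])
onion [0.794  0.0289 0.    ] mugbase [ 0.7921 -0.1598  0.    ] garlic [ 0.7412 -0.2253  0.    ]
```

>>> move_arm(
  moves=[
    [40, -9, 0, 0.17],
    [80, -18, 0, 0.34],
    [120, -27, 0, 0.51],
    [160, -36, 0, 0.68],
    [206, -45, 0, 0.85],
    [206, -45, 0, 1.02],
    [206, -45, -30, 1.2],
    [206, -45, -80, 1.2],
    [206, -45, -120, 1.2],
    [206, -45, -145, 1.2],
    [206, -45, -156, 1.2],
    [206, -45, -156, 1.2],
  ],
  gripper=1,
)

```text
clock: 9.98
position: [0.6832, -0.0875, 0.0866]
tool_rot: [-3.141, -0.001, 2.536]
force: [0.5, 0.0, -0.1]
grip_width: 0.0853
finger_force: 0.0
```

>>> move_arm(
  moves=[
    [0, 0, 0, 0],
    [0, 0, 0, 0],
    [0, 0, 0, 0],
    [0, 0, 0, 0],
    [0, 0, 0, 0],
    [0, 0, 0, 0],
    [0, 0, 0, 0],
    [0, 0, 0, 0],
  ],
  gripper=0.2,
)

```text
clock: 10.98
position: [0.6841, -0.0874, 0.0883]
tool_rot: [3.141, 0.001, 2.536]
force: [-0.3, 0.5, 5.2]
grip_width: 0.0403
finger_force: 39.7
```

>>> move_arm(
  moves=[
    [0, 0, 25, 0],
    [0, 0, 70, 0],
    [0, 0, 120, 0],
    [-20, -3, 150, -0.1],
    [-60, -8, 155, -0.27],
    [-100, -13, 155, -0.44],
    [-140, -18, 155, -0.61],
    [-180, -23, 155, -0.78],
    [-222, -26, 155, -0.95],
    [-222, -26, 155, -1.1],
    [-222, -26, 155, -1.2],
    [-222, -26, 155, -1.2],
  ],
)

```text
clock: 12.48
position: [0.4616, -0.1132, 0.2426]
tool_rot: [3.141, -0.0, 1.337]
force: [0.1, 0.2, -1.1]
grip_width: 0.0402
finger_force: 40.8
```

Run:
```python
from h import *
m=wcam("w4");s=monitor.observe();print(s["position"],s["tool_rot"],s["grip_width"])
cv2.imwrite("pics/scene4.png",grab_frame("scene"));a=cv2.imread("pics/scene4.png")
w=cv2.imread("pics/w4.png")
cv2.imwrite("pics/c4.png",np.hstack([cv2.resize(w,(480,300)),cv2.resize(a[170:280,250:367],(320,300),interpolation=cv2.INTER_CUBIC)]))
```

```text
[ 0.46164679 -0.11322062  0.24250336] [ 3.14125838e+00 -1.96512642e-04  1.33829095e+00] 0.04023884133292951
```

View pics/c4.png

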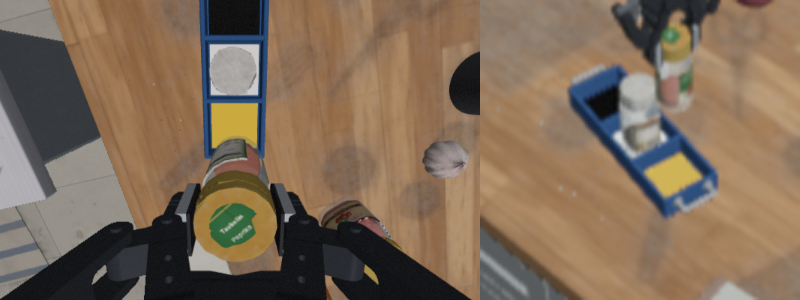

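The yellow jar is held upright over the yellow bay, and white stands centred on its lining at about (233,70) in the wrist half. I lower it.

>>> move_arm(
  moves=[
    [0, 0, -40, 0],
    [0, 0, -80, 0],
    [0, 0, -105, 0],
    [0, 0, -122, 0],
    [0, 0, -132, 0],
    [0, 0, -139, 0],
    [0, 0, -144, 0],
    [0, 0, -144, 0],
    [0, 0, -144, 0],
  ],
)

```text
clock: 13.7
position: [0.4618, -0.1134, 0.0986]
tool_rot: [3.141, -0.0, 1.336]
force: [-0.1, -0.3, -2.2]
grip_width: 0.0403
finger_force: 40.8
```

>>> move_arm(
  moves=[
    [0, 0, 0, 0],
    [0, 0, 0, 0],
    [0, 0, 0, 0],
    [0, 0, 0, 0],
    [0, 0, 0, 0],
    [0, 0, 0, 0],
  ],
  gripper=0.85,
)

```text
clock: 14.45
position: [0.4616, -0.1134, 0.0983]
tool_rot: [-3.142, 0.0, 1.336]
force: [0.4, -0.0, -0.2]
grip_width: 0.0723
finger_force: 0.0
```

>>> move_arm(
  moves=[
    [0, 0, 30, 0],
    [0, 0, 80, 0],
    [0, 0, 130, 0],
    [0, 0, 145, 0],
    [0, 0, 145, 0],
  ],
)

```text
clock: 15.08
position: [0.4619, -0.1131, 0.2438]
tool_rot: [3.14, -0.001, 1.336]
force: [-0.7, -0.5, -0.7]
grip_width: 0.0727
finger_force: 0.0
```

>>> move_arm(
  moves=[
    [-1, -35, 0, -0.17],
    [-2, -70, 0, -0.34],
    [-3, -105, 0, -0.51],
    [-5, -145, 0, -0.68],
    [-6, -185, 0, -0.85],
    [-7, -225, 0, -1.02],
    [-8, -265, 0, -1.19],
    [-10, -307, 0, -1.36],
    [-10, -307, 0, -1.5],
    [-10, -307, 0, -1.58],
    [-10, -307, 0, -1.58],
    [-10, -307, 0, -1.58],
  ],
  gripper=1,
)

```text
clock: 16.58
position: [0.4514, -0.4202, 0.2425]
tool_rot: [-3.141, 0.001, -0.242]
force: [-0.2, -0.4, -0.0]
grip_width: 0.0853
finger_force: 0.0
```

Run:
```python
from h import *
m=wcam("w5");s=monitor.observe();print(s["position"],s["tool_rot"],s["qpos"])
print(proj(m,np.array([.452,-.420,.105])))
cv2.imwrite("pics/side5.png",grab_frame("side"));b=cv2.imread("pics/side5.png");w=cv2.imread("pics/w5.png")
cv2.imwrite("pics/c5.png",np.hstack([cv2.resize(w,(480,300)),cv2.resize(b[170:280,250:367],(320,300),interpolation=cv2.INTER_CUBIC)]))
```

```text
[ 0.45146386 -0.42026491  0.24276196] [-3.14133612e+00  5.73064198e-04 -2.42661295e-01] [ 0.08532258  0.69956757  0.93217909  1.65624853 -0.61613453  1.10713215
 -0.62060815]
(np.float64(312.53428638750285), np.float64(191.26840736617393))
```

View pics/c5.png

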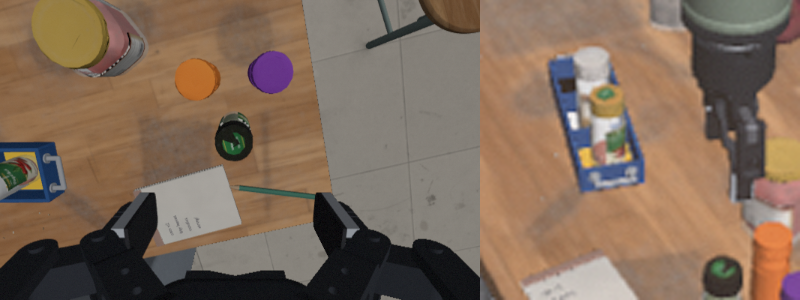

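The black cap is at (312,185) in the full wrist frame, between the open jaws, with orange and purple beyond it and clear of the fingers. Yellow stands upright in its bay. I grasp the black jar.

>>> move_arm(
  moves=[
    [2, 0, -50, 0],
    [2, 0, -100, 0],
    [2, 0, -130, 0],
    [2, 0, -150, 0],
    [2, 0, -156, 0],
    [2, 0, -156, 0],
  ],
)

```text
clock: 17.42
position: [0.4538, -0.4207, 0.0879]
tool_rot: [3.141, -0.001, -0.244]
force: [1.0, 0.2, 0.1]
grip_width: 0.0853
finger_force: 0.0
```

>>> move_arm(
  moves=[
    [0, 0, 0, 0],
    [0, 0, 0, 0],
    [0, 0, 0, 0],
    [0, 0, 0, 0],
    [0, 0, 0, 0],
    [0, 0, 0, 0],
    [0, 0, 0, 0],
    [0, 0, 0, 0],
  ],
  gripper=0.2,
)

```text
clock: 18.42
position: [0.454, -0.4204, 0.0879]
tool_rot: [-3.141, -0.001, -0.244]
force: [0.5, 1.7, 7.0]
grip_width: 0.0397
finger_force: 39.5
```

>>> move_arm(
  moves=[
    [0, 0, 25, 0],
    [0, 0, 70, 0],
    [0, 0, 120, 0],
    [0, 0, 165, 0],
    [0, 15, 190, 0.1],
    [0, 50, 190, 0.27],
    [0, 90, 190, 0.44],
    [0, 130, 190, 0.61],
    [5, 170, 190, 0.78],
    [8, 210, 190, 0.95],
    [12, 250, 190, 1.12],
    [16, 290, 190, 1.29],
  ],
)

```text
clock: 19.92
position: [0.4695, -0.129, 0.2775]
tool_rot: [3.141, -0.0, 1.051]
force: [0.3, -1.0, -0.6]
grip_width: 0.0395
finger_force: 40.5
```

>>> move_arm(
  moves=[
    [7, 40, 0, 0.14],
    [14, 80, 0, 0.285],
    [21, 120, 0, 0.285],
    [27, 160, 0, 0.285],
    [27, 160, 0, 0.285],
    [27, 160, 0, 0.285],
  ],
)

```text
clock: 20.68
position: [0.4964, 0.029, 0.2774]
tool_rot: [3.141, 0.0, 1.33]
force: [-0.5, -0.6, -1.2]
grip_width: 0.0396
finger_force: 40.6
```

>>> move_arm(
  moves=[
    [0, 0, -50, 0],
    [0, 0, -100, 0],
    [0, 0, -135, 0],
    [0, 0, -155, 0],
    [0, 0, -166, 0],
    [0, 0, -174, 0],
    [0, 0, -179, 0],
    [0, 0, -179, 0],
    [0, 0, -179, 0],
  ],
)

```text
clock: 21.8
position: [0.4968, 0.0297, 0.0987]
tool_rot: [3.141, -0.0, 1.331]
force: [-0.9, 0.4, -0.6]
grip_width: 0.0396
finger_force: 40.7
```

>>> move_arm(
  moves=[
    [0, 0, -2, 0],
    [0, 0, -2, 0],
  ],
)

```text
clock: 22.05
position: [0.4966, 0.0297, 0.0963]
tool_rot: [-3.142, -0.0, 1.331]
force: [-0.4, -0.4, -0.9]
grip_width: 0.0397
finger_force: 40.7
```

>>> move_arm(
  moves=[
    [0, 0, 0, 0],
    [0, 0, 0, 0],
    [0, 0, 0, 0],
    [0, 0, 0, 0],
    [0, 0, 0, 0],
    [0, 0, 0, 0],
  ],
  gripper=0.85,
)

```text
clock: 22.8
position: [0.4966, 0.0297, 0.0963]
tool_rot: [-3.142, -0.0, 1.331]
force: [-0.2, 1.3, 0.6]
grip_width: 0.0724
finger_force: 0.0
```

>>> move_arm(
  moves=[
    [0, 0, 30, 0],
    [0, 0, 80, 0],
    [0, 0, 130, 0],
    [0, 0, 170, 0],
    [-5, -36, 190, 0],
    [-15, -70, 190, 0],
    [-15, -70, 190, 0],
    [-15, -70, 190, 0],
  ],
)

```text
clock: 23.8
position: [0.4817, -0.0399, 0.2862]
tool_rot: [-3.141, -0.0, 1.331]
force: [0.8, 1.1, -0.1]
grip_width: 0.0725
finger_force: 0.0
```

Run:
```python
from h import *
m=wcam("w6");s=monitor.observe();print(s["position"],s["clock"])
cv2.imwrite("pics/side6.png",grab_frame("side"));b=cv2.imread("pics/side6.png");w=cv2.imread("pics/w6.png")
cv2.imwrite("pics/c6.png",np.hstack([w[0:330,170:470],cv2.resize(b[150:310,260:410],(310,330),interpolation=cv2.INTER_CUBIC)]))
```

```text
[ 0.48173763 -0.03958274  0.28612522] 23.85
```

View pics/c6.png

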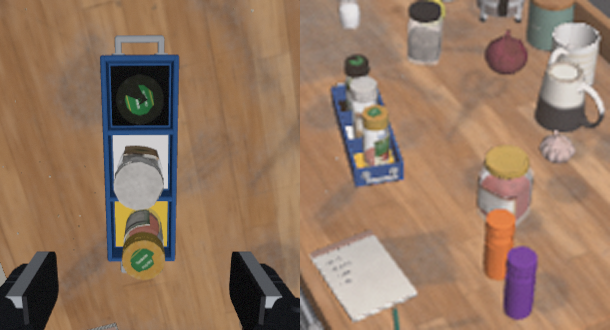

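All three jars are upright in their matching bays and the look-alikes have not moved. The cap tops in the wrist frame are black (309,98), white (309,184) and yellow (314,257). I check the offsets and hand in if they are good.

Run:
```python
from h import *
m=wl("w6");ok=True
for n,u,v,z,t in(("k",309,98,.113,(.4965,.031)),("w",309,184,.117,(.479,-.041)),("y",314,257,.114,(.4617,-.1132))):
    d=atz(m,u,v,z)[:2]-t;print(n,d.round(4));ok&=np.hypot(*d)<.013
if ok: print(bot.job_done())
```

```text
k [-0.0008 -0.0027]
w [-0.0006 -0.0006]
y [0.0042 0.0018]
the job is handed in; nothing more can be done
None
```

The yellow, black and white spice jars stand upright in their matching bays, each measured within about 5 mm of its bay centre, and the jam jar, black-lidded jar and salt shaker were left untouched; I handed the job in at about 24 s, but no verdict was shown.

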